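Pin and squeeze a pen-barrel glue clamp

ROBOT

A 7-joint arm with a two-finger parallel gripper is mounted at the origin on the work surface. World frame = base frame: x ahead of the robot, y to its left, z up, the work surface at z = 0. Lengths are in m, angles in rad, forces in N, time in s.
With the tool pointing down it reaches from about 0.4 to 0.85 m from the base axis. Payload 10.4 kg.
Tool frame: the origin (TCP) lies midway between the tips of the shut fingers; the grasp point (between the pads) lies 19 mm behind it (manip.tcp_to_grasp is the distance from the TCP to the grasp point, in m); z points along the fingers, y is the line along which they close (so a half turn about z gives the same grasp; the last joint's range is limited). The gripper opens to 85 mm and grips with 20 to 120 N. Pads are 22 mm wide; open, the fingers measure 114 mm over their backs; the gripper's body (76 mm by 85 mm) begins 54 mm behind the grasp point. The pads swing forward as they close: fully open they stand 13 mm farther back than shut.
Start: joints at [1.272, 0.332, -0.065, 1.46, 0.022, 1.35, -0.088], TCP at [0.17, -0.601, 0.231] pointing down, gripper open.
Joint ranges: [-2.6, 2.6], [-0.5, 2.12], [-1.47, 1.34], [0.16, 2.42], [-1.27, 4.41], [0.06, 2.06], [-2.6, 2.6]. Speed limits (rad/s): [2.22, 2.22, 2.79, 2.79, 3.14, 3.14, 3.14].

INTERFACE

Orientations are given as a unit quaternion [x, y, z, w].
In Python, from workcell import manip gives the robot as it stands.
- The arm moves only by the shell command python3 -m jog 'ROWS' [FORCE]. ROWS is a JSON object of lists of equal length, an entry for each row: "offset": the shift along the world's x, y, z in m, a list of three; "yaw": the turn about the world's z in degrees; "jaw": the closure, from 0 (fully open) to 1 (shut). A call has 1 to 20 rows; each row shifts and turns the commanded pose from where the row before left it; what a row does not reach is not made up. A row lasts 1/12 s, in which the tool goes at most 41.7 mm and 7.16 degrees, less where a joint would pass 70% of its speed; a pose out of reach is approached as far as the arm can. A call is refused whole if a number of a shift passes 0.0417 or a number of a turn 7.16, either way. A call with a gripper value outside its range is refused whole. The fingers move at their own pace and stop on an object; FORCE is the grip in N (left out, the last holds). Time passes only in rows, so rows that do not move let the fingers close. It gives the time, the measured TCP pose, the force, the opening and the grip force at its end, in the units of the state.
- manip.get_obs(): the state, without advancing time (a new reading comes with each control period).
- manip.camera(name): name is "scene" or "top" or "wrist"; returns a dict with "frame" (400x640x3 uint8, red, green, blue), "camera_matrix" (3x3 intrinsics, pixels), "distortion" ([k1, k2, p1, p2, k3] as OpenCV has them; the pictures are not rectified), "eye" and "attitude" of the camera in the world; the wrist camera has in their place "hand_eye" (4x4, takes a point from camera to tool coordinates, whose origin is the TCP and whose axes are the flange's). Camera axes: x right, y up, looking along -z (the intrinsics and any distortion apply to the point x, -y, -z); pixel columns grow to the right and rows downward; lengths in m; the calibration is good to about 2 mm. A picture is of the moment at which its call begins: read the wrist's pose just before it. There is no depth.
- manip.hand_in(): hands the job in; it is judged then, once.
Trained networks look in a picture, given as the dict that the camera call returned (one of the last four; its "shot" number tells which), for a name from the list of things; names that differ only in an ending like _2 or _b are one class to them, and where a whole thing is asked for, a point or a joint stands for the part that bears it (a point fixed in the world has none). Each returns a list of dicts, best first, with "score" (0 to 1); they miss things now and then, are a little off and sometimes report something else, mostly with a low value. They report only what shows in the picture. A call takes as long as a camera call.
- manip.masks_of(picture, name): "region" (400x640 bool, what is visible of it).
- manip.tip_of(picture, name): "at" ([x, y, z] in m, in world coordinates, good to about 4 mm: a listed point, or the origin of a listed thing).
The state is a dict: "clock": time; "joint_pos": joint angles; "joint_velocities": joint speeds; "tau": joint torques, N m; "position": TCP position; "ee_rot": TCP orientation; "ft_force": force on the tool from outside, world axes, zero at the start; "torque": the same for the moment, N m; "grip_width": opening from 0.0 (shut) to 1.0 (fully open); "grasp_force": force on a finger pad.
Only numpy, scipy, OpenCV 4.12 (cv2) and the standard library are available. Lean on these libraries where they do the work, as an engineer would, in place of code of your own. Each camera call takes 0.05 s, during which the arm holds its last target. There are 200 camera calls.

TASK

A freshly glued pink pen barrel lies in the open glue clamp: swing the loose half fully shut on it, then take the red-headed locking pin from its wooden stand and push it all the way down through the two aligned lug holes. Finally squeeze the orange sprung pad on the swinging half right in towards the clamp, with the halves shut, and finish while still holding it pressed in: do not let go. Leave the glue jar, the stack of red discs and the small tray of barrels where they are.

Things in the scene. Friction and masses are not known exactly. Their poses are not given: they have to be found in the camera images.
- clamp: Fixed half of the glue clamp, bolted down. Origin on the bench in the mating plane; x along the clamp to the hinge end, y into the fixed half, z up. In its frame (mm): base plate x -107..83, y -33..57, 10 high; fixed bar x -66..50, y 0..22, top 50; a pink barrel stuck in its groove stands 8 out of the mating face; steel lug with lock hole x -108..-68, y -17..17, z 26..42.
- hinge (a point): Top of the vertical hinge post (16 mm thick, 56 mm high), at x +62, y 0 mm of the clamp; the swinging half turns about the vertical through it.
- jaw (a joint): Opening of the swinging half, rad: 0 shut (rigid stop), 1.2 wide open. Opening moves its free end to the clamp's -y side (counter-clockwise from above). It stays where left (friction 0.15 N m). When shut its bar spans x -66..50, y -22..0, z 14..50 mm of the clamp (outer face 22 mm from the mating plane); its blue lug (40 x 34 mm, z 44..54) then lies over the steel lug.
- jaw_hole (a point): Top centre of the 12 mm through hole in the blue lug of the swinging half, 54 mm high, 150 mm from the hinge axis, on the mating plane of that half.
- lock_hole (a point): Top centre of the 12 mm through hole in the fixed steel lug, 42 mm high, at x -88, y 0 mm of the clamp. With the half shut jaw_hole is right above it.
- pad (a joint): Travel of the orange sprung pad in m: 0 out, 0.005 pressed right in against its stop (towards the mating plane). About 6 N starts it, 13.5 N presses it right in, and it springs back out when let go.
- pad_face (a point): Centre of the outer face of the orange pad (44 mm long, 30 high, 6 thick), 33 mm high, on the swinging half's outer side: 72 mm from the hinge axis along the half, 33 mm out from its mating plane while out. The shut clamp is 55 mm thick over pad and fixed bar, so two fingers can squeeze it from above.
- pin: Locking pin, upright. Origin: centre of its tip, z up the pin. Steel shank 9 mm thick, 40 long, tapered tip (5 mm wide at the end); 24 mm collar from 40 to 44 mm; red round head 18 mm thick from 44 to 72 mm. In its stand the tip is 4 mm above the bench; home in the clamp the collar rests on the blue lug and the tip is 14 mm above the bench. About 70 g.
- pin_stand: Fixed wooden block, 55 x 55 x 44 mm high, with a 12 mm through hole in the middle in which the pin stands. Origin: centre of the underside.
- glue_jar: Bystander: amber jar with a white cap, 56 mm thick, 80 mm high. Origin: centre of the underside.
- discs: Bystander: stack of red and white turned discs on a dark post, 72 mm thick, 75 mm high. Origin: centre of the underside.
- barrel_tray: Bystander: small white tray of pink barrels, 120 x 85 x 35 mm high. Origin: centre of the underside.

How it is judged:
By the outcome, as a careful person would: the job done as asked, in the order asked, and still so for the second after the job is handed in, while the arm keeps its last pose, push and grip.
It also fails if it takes over 59 s, if anything falls off the work surface, if the arm or the gripper's body presses on something with over 40 N, if the wrist force passes 120 N, or if a joint passes its speed limit or range.

## Working session

There is one attempt and no reset: what is moved stays moved. The work goes in short steps, Python scripts to look and compute and a shell command to move; the robot and the scene stay as the last step left them, time stands still between calls to the robot, and variables do not carry over. Pictures are saved under pics/ and viewed, at most 13 in all, crops included, and the job is handed in when it is done.

```bash
mkdir -p pics; cat > h.py <<'E'
from workcell import manip
import numpy as np, cv2
def tips(cam,names):
    p=manip.camera(cam)
    for n in names:
        try:
            r=manip.tip_of(p,n)
            print(cam,n,[(np.round(d["at"],4).tolist(),round(d["score"],2)) for d in r[:2]])
        except Exception as e: print(n,e)
    return p
def save(p,f): cv2.imwrite("pics/"+f,p["frame"][:,:,::-1])
E
python3 - <<'E'
from h import *
o=manip.get_obs(); print(o)
N=["clamp","hinge","jaw_hole","lock_hole","pad_face","pin","pin_stand","glue_jar","discs","barrel_tray"]
for c in("top","scene"):
    p=tips(c,N); save(p,c+"0.png")
    print({k:p[k] for k in p if k not in("frame",)})
E
```

```text
{'clock': 0.0, 'joint_pos': array([ 1.27239755,  0.33285529, -0.06471221,  1.46091827,  0.0215758 ,
        1.34992736, -0.08853503]), 'joint_velocities': array([ 3.56861481e-04,  5.84531341e-04,  5.88870502e-05, -6.72152028e-04,
        1.48013130e-03, -1.79135579e-03,  8.10370032e-04]), 'tau': array([-7.93473737e-04, -6.25442076e+01,  4.85861942e-02, -3.91599941e+01,
        1.62525015e-02,  9.96464136e-03,  4.07384300e-05]), 'position': array([ 0.17010436, -0.60101607,  0.23053733]), 'ee_rot': array([ 9.90507260e-01,  1.37458604e-01, -1.16426991e-04, -6.97303988e-04]), 'ft_force': array([ 0.67655406, -0.79830406,  0.15999544]), 'torque': array([ 0.00892854, -0.00732183,  0.02905309]), 'grasp_force': 0.0, 'grip_width': 0.9979549563356271}
top clamp [([0.5647, -0.0391, 0.0005], 0.66)]
top hinge [([0.6316, -0.0482, 0.0505], 0.59)]
top jaw_hole [([0.5134, -0.1329, 0.056], 0.81)]
top lock_hole [([0.4797, -0.0246, 0.0378], 0.72)]
top pad_face [([0.5901, -0.1139, 0.035], 0.57)]
top pin [([0.4365, 0.2241, 0.0029], 0.47)]
top pin_stand [([0.4425, 0.2267, -0.0015], 0.62)]
top glue_jar [([0.
[... 823 characters left out ...]
 -0.1138, 0.0328], 0.61)]
scene pin [([0.4405, 0.2234, 0.0019], 0.69)]
scene pin_stand [([0.4384, 0.224, -0.0021], 0.6)]
scene glue_jar [([0.6365, 0.2289, 0.0012], 0.77), ([0.4824, -0.0233, 0.0405], 0.6)]
scene discs [([0.3994, -0.3735, -0.0008], 0.76)]
scene barrel_tray [([0.5609, -0.4142, 0.0024], 0.79)]
{'camera_matrix': array([[388.06279997,   0.        , 325.55600263],
       [  0.        , 388.06279997, 202.69782809],
       [  0.        ,   0.        ,   1.        ]]), 'distortion': array([-0.09530045,  0.        ,  0.        ,  0.        ,  0.        ]), 'eye': array([0.89726758, 0.40715349, 0.75236062]), 'attitude': array([0.10746856, 0.34680661, 0.88736363, 0.28418563]), 'shot': 2}
```

View pics/top0.png

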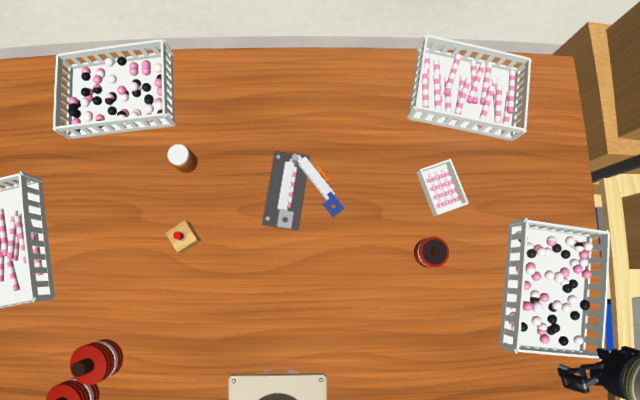

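View pics/scene0.png

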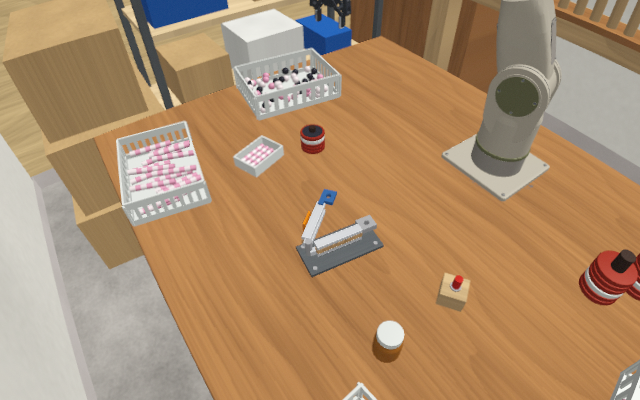

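Top view: the clamp is at about (287,190), with its blue lug open at (333,206) and the pin at (178,236). Approach is clear.

```bash
python3 -m jog '{"offset":[[0.0225,0.027,0],[0.0225,0.027,0],[0.0225,0.027,0],[0.0225,0.027,0],[0.0225,0.027,0],[0.0225,0.027,0],[0.0225,0.027,0],[0.0225,0.027,0],[0.0225,0.027,0],[0.0225,0.027,0],[0.0225,0.027,0],[0.0225,0.027,0],[0.0225,0.027,0],[0.0225,0.027,0],[0.0225,0.027,0],[0.0225,0.027,0],[0,0,0],[0,0,0]],"yaw":[-1.6,-1.6,-1.6,-1.6,-1.6,-1.6,-1.6,-1.6,-1.6,-1.6,-1.6,-1.6,-1.6,-1.6,-1.6,-1.6,0,0],"jaw":[1,1,1,1,1,1,1,1,1,1,1,1,1,1,1,1,1,1]}' 30
cat >> h.py <<'E'
from scipy.spatial.transform import Rotation as R
def st():
    o=manip.get_obs(); x=R.from_quat(o["ee_rot"]).as_matrix()
    print("t",round(o["clock"],2),"pos",o["position"].round(4),"tx",np.degrees(np.arctan2(x[1,0],x[0,0])).round(1),"z",x[:,2].round(3),"F",o["ft_force"].round(1),"w",round(o["grip_width"],3),"g",round(float(o["grasp_force"]),1))
    return o
E
python3 - <<'E'
from h import *
st()
N=["hinge","jaw_hole","lock_hole","pad_face","clamp"]
p=tips("wrist",N); save(p,"w1.png")
print(p["hand_eye"].round(3))
tips("top",N);tips("scene",N)
E
```

```text
clock: 2.6
position: [0.5312, -0.1671, 0.2312]
ee_rot: [0.997, -0.083, 0.0, -0.0]
ft_force: [-0.9, -0.2, -0.5]
grip_width: 0.001
grasp_force: 0.0
t 2.6 pos [ 0.5312 -0.1671  0.2312] tx -9.6 z [ 0.     0.001 -1.   ] F [-0.9 -0.2 -0.5] w 0.001 g 0.0
wrist hinge [([0.6296, -0.0447, 0.055], 0.59)]
wrist jaw_hole [([0.5105, -0.1359, 0.0514], 0.88)]
wrist lock_hole [([0.4842, -0.025, 0.0392], 0.74)]
wrist pad_face [([0.5929, -0.112, 0.0315], 0.92)]
wrist clamp [([0.5674, -0.0386, -0.0008], 0.89)]
[[ 0.     0.966  0.259  0.066]
 [ 1.    -0.    -0.     0.   ]
 [-0.     0.259 -0.966 -0.141]
 [ 0.     0.     0.     1.   ]]
top hinge [([0.6291, -0.0493, 0.0507], 0.95)]
top jaw_hole []
top lock_hole []
top pad_face [([0.5931, -0.1152, 0.0335], 0.48)]
top clamp [([0.5657, -0.0373, 0.0017], 0.8)]
scene hinge [([0.6316, -0.0473, 0.0546], 0.92)]
scene jaw_hole [([0.5135, -0.1385, 0.057], 0.73)]
scene lock_hole [([0.4813, -0.0196, 0.0403], 0.61)]
scene pad_face [([0.5946, -0.1164, 0.0299], 0.47), ([0.6332, 0.2275, 0.0047], 0.46)]
scene clamp [([0.5682, -0.0354, -0.0013], 0.62)]
```

View pics/w1.png

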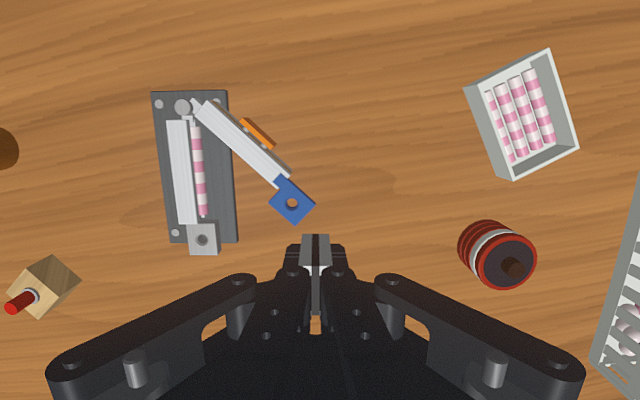

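The wrist view shows the hinge top at (182,107), the jaw hole at (292,203) and the lock hole at (202,240). I'll project these pixels to their known heights.

```bash
cat >> h.py <<'E'
def ray(p,uv,z,o=None):
    q=cv2.undistortPoints(np.array([[uv]],float),p["camera_matrix"],p["distortion"])[0,0]
    d=np.array([q[0],-q[1],-1.])
    if "hand_eye" in p:
        Rw=R.from_quat(o["ee_rot"]).as_matrix(); H=p["hand_eye"]
        d=Rw@H[:3,:3]@d; e=o["position"]+Rw@H[:3,3]
    else:
        d=R.from_quat(p["attitude"]).as_matrix()@d; e=np.array(p["eye"])
    return e+d*(z-e[2])/d[2]
E
python3 - <<'E'
from h import *
o=manip.get_obs();p=manip.camera("wrist")
P={}
for n,uv,z in[("hinge",(182,107),.056),("jawh",(292,203),.054),("lock",(202,240),.042),("pinhead",(12,308),.076)]:
    P[n]=ray(p,uv,z,o);print(n,P[n].round(4))
a=P["lock"]-P["hinge"];b=P["jawh"]-P["hinge"]
an=lambda v:np.degrees(np.arctan2(v[1],v[0]))%360
print(np.hypot(*a[:2]),np.hypot(*b[:2]),an(a),an(b))
E
```

```text
hinge [ 0.6292 -0.0502  0.056 ]
jawh [ 0.5107 -0.1408  0.054 ]
lock [ 0.4812 -0.0261  0.042 ]
pinhead [0.4448 0.216  0.076 ]
0.1499875611967307 0.1491160799729522 170.74559684881592 217.41077886882482
```

```bash
python3 -m jog '{"offset":[[0.0061,0.0007,-0.0348],[0.0061,0.0007,-0.0348],[0.0061,0.0007,-0.0348],[0.0061,0.0007,-0.0348],[0.0061,0.0007,-0.0348],[0.0061,0.0007,-0.0348],[0,0,0]],"yaw":[0,0,0,0,0,0,0],"jaw":[1,1,1,1,1,1,1]}'
python3 - <<'E'
from h import *
o=st(); c=o["position"][:2]
H=np.array([.6295,-.049])
for th in np.linspace(47,3,12):
    t=np.radians(th);a=np.radians(170.6+th);d=np.array([np.cos(a),np.sin(a)]);n=np.array([-d[1],d[0]])
    h=.015*np.cos(t)+.011*np.sin(t)
    q=H+(.114+.004*th/47)*d+(.022+h)*n
    print(round(th),(q-c).round(4)); c=q
E
```

```text
clock: 4.13
position: [0.5632, -0.1637, 0.0157]
ee_rot: [0.996, -0.085, -0.005, -0.001]
ft_force: [-2.1, 0.2, -0.4]
grip_width: -0.001
grasp_force: 0.0
t 4.13 pos [ 0.5632 -0.1637  0.0157] tx -9.8 z [-0.009  0.003 -1.   ] F [-2.1  0.2 -0.4] w -0.001 g 0.0
47 [-0.0026  0.0108]
43 [-0.0067  0.0051]
39 [-0.0064  0.0056]
35 [-0.006   0.0061]
31 [-0.0056  0.0065]
27 [-0.0051  0.007 ]
23 [-0.0046  0.0074]
19 [-0.0041  0.0078]
15 [-0.0035  0.0081]
11 [-0.0029  0.0084]
7 [-0.0023  0.0086]
3 [-0.0016  0.0088]
```

```bash
python3 -m jog '{"offset":[[0,0,0.006],[-0.0026,0.0108,0],[-0.0067,0.0051,0],[-0.0064,0.0056,0],[-0.006,0.0061,0],[-0.0056,0.0065,0],[-0.0051,0.007,0],[-0.0046,0.0074,0],[-0.0041,0.0078,0],[-0.0035,0.0081,0],[-0.0029,0.0084,0],[-0.0023,0.0086,0],[0,0,0],[0,0,0]],"yaw":[0,0,0,0,0,0,0,0,0,0,0,0,0,0],"jaw":[1,1,1,1,1,1,1,1,1,1,1,1,1,1]}'
python3 - <<'E'
from h import *
o=st(); 
N=["jaw_hole","pad_face","lock_hole"]
tips("scene",N);p=tips("wrist",N);save(p,"w2.png")
E
```

```text
clock: 5.3
position: [0.5167, -0.0829, 0.0284]
ee_rot: [0.996, -0.085, -0.0, -0.0]
ft_force: [-0.6, -0.1, 0.5]
grip_width: -0.001
grasp_force: 0.0
t 5.3 pos [ 0.5167 -0.0829  0.0284] tx -9.7 z [-0.001  0.    -1.   ] F [-0.6 -0.1  0.5] w -0.001 g 0.0
scene jaw_hole [([0.4773, -0.0465, 0.0557], 0.72), ([0.4813, -0.0205, 0.0425], 0.28)]
scene pad_face [([0.5611, -0.0765, 0.031], 0.57)]
scene lock_hole [([0.4816, -0.0183, 0.043], 0.58)]
wrist jaw_hole []
wrist pad_face [([0.5581, -0.0759, 0.0317], 0.62)]
wrist lock_hole [([0.4817, -0.0249, 0.0426], 0.96)]
```

View pics/w2.png

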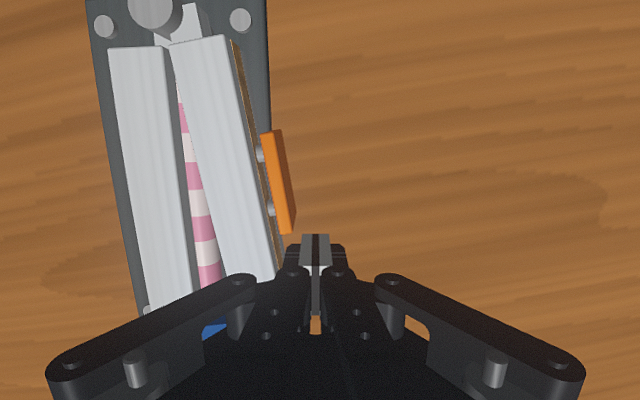

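The jaw is about 8° from shut, with the tool pushing the bar's free end at about (290,260). I'll continue gently.

```bash
python3 -m jog '{"offset":[[0,0.004,0],[0,0.004,0],[0,0.004,0],[0,0.002,0],[0,0.002,0],[0,0,0],[0,0,0]],"yaw":[0,0,0,0,0,0,0],"jaw":[1,1,1,1,1,1,1]}'
python3 - <<'E'
from h import *
st()
N=["jaw_hole","pad_face"]
tips("scene",N);tips("wrist",N)
E
python3 -m jog '{"offset":[[0,0.0015,0],[0,0.0015,0],[0,0.0015,0],[0,0,0]],"yaw":[0,0,0,0],"jaw":[1,1,1,1]}'
```

```text
clock: 6.28
position: [0.5173, -0.0674, 0.0286]
ee_rot: [0.996, -0.085, 0.0, -0.0]
ft_force: [-0.1, -0.2, -0.5]
grip_width: -0.004
grasp_force: 0.0
t 6.28 pos [ 0.5173 -0.0674  0.0286] tx -9.8 z [ 0.001  0.    -1.   ] F [-0.1 -0.2 -0.5] w -0.004 g 0.0
scene jaw_hole [([0.4835, -0.0272, 0.0528], 0.87)]
scene pad_face [([0.5571, -0.0697, 0.0323], 0.58)]
wrist jaw_hole []
wrist pad_face [([0.5553, -0.0688, 0.0311], 0.81)]
clock: 6.92
position: [0.517, -0.0636, 0.0286]
ee_rot: [0.996, -0.085, -0.0, 0.0]
ft_force: [-0.9, -2.2, 0.5]
grip_width: 0.004
grasp_force: 1.1
```

```bash
python3 -m jog '{"offset":[[0,0.001,0],[0,0.001,0],[0,0,0]],"yaw":[0,0,0],"jaw":[1,1,1]}'; python3 -m jog '{"offset":[[0,0.001,0],[0,0.001,0],[0,0,0]],"yaw":[0,0,0],"jaw":[1,1,1]}'
```

```text
clock: 7.17
position: [0.5169, -0.0634, 0.0286]
ee_rot: [0.996, -0.086, 0.0, 0.001]
ft_force: [-0.5, -9.1, 0.3]
grip_width: 0.003
grasp_force: 4.4
clock: 7.42
position: [0.5169, -0.0633, 0.0286]
ee_rot: [0.996, -0.087, 0.0, 0.002]
ft_force: [0.1, -14.7, 0.5]
grip_width: -0.001
grasp_force: 7.3
```

```bash
python3 -m jog '{"offset":[[0,-0.012,0],[0,-0.006,0.035],[0,0,0.037],[0,0,0.037],[0,0,0.037],[-0.0077,0.031,0],[-0.0077,0.031,0],[-0.0077,0.031,0],[-0.0077,0.031,0],[-0.0077,0.031,0],[-0.0077,0.031,0],[-0.0077,0.031,0],[-0.0077,0.031,0],[-0.0077,0.031,0],[-0.0077,0.031,0],[0,0,0],[0,0,0]],"yaw":[0,0,0,0,0,0,0,0,0,0,0,0,0,0,0,0,0],"jaw":[1,1,1,1,1,0.3,0.3,0.3,0.3,0.3,0.3,0.3,0.3,0.3,0.3,0.3,0.3]}'
python3 - <<'E'
from h import *
st()
N=["pin","pin_stand","jaw_hole","lock_hole"]
p=tips("wrist",N);save(p,"w3.png");tips("scene",N);tips("top",N)
E
```

```text
clock: 8.83
position: [0.4391, 0.2347, 0.1746]
ee_rot: [0.997, -0.083, -0.0, -0.0]
ft_force: [0.2, -0.9, -0.2]
grip_width: 0.701
grasp_force: 0.0
t 8.83 pos [0.4391 0.2347 0.1746] tx -9.5 z [-0.     0.001 -1.   ] F [ 0.2 -0.9 -0.2] w 0.701 g 0.0
wrist pin [([0.4452, 0.227, 0.0054], 0.82)]
wrist pin_stand [([0.4434, 0.224, -0.0016], 0.75)]
wrist jaw_hole [([0.4791, -0.0205, 0.0521], 0.9)]
wrist lock_hole [([0.4844, -0.0237, 0.0419], 0.72)]
scene pin [([0.4409, 0.2248, 0.0036], 0.66)]
scene pin_stand [([0.4402, 0.2235, -0.0017], 0.82)]
scene jaw_hole [([0.4855, -0.0251, 0.0529], 0.77)]
scene lock_hole [([0.482, -0.024, 0.0413], 0.66)]
top pin [([0.4395, 0.2258, 0.0024], 0.41)]
top pin_stand [([0.4403, 0.2278, 0.0004], 0.7), ([0.5545, -0.0649, 0.0315], 0.41)]
top jaw_hole [([0.4836, -0.0203, 0.0572], 0.65), ([0.4408, 0.223, 0.0047], 0.64)]
top lock_hole [([0.4845, -0.0241, 0.0379], 0.71)]
```

View pics/w3.png

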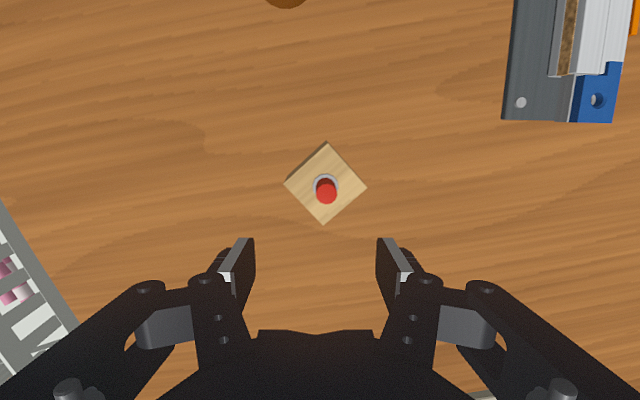

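Head at (326,190), jaw hole at (597,99), and the jaw is shut.

```bash
python3 - <<'E'
from h import *
o=st();p=manip.camera("wrist")
f=p["frame"].astype(int);m=(f[...,0]>150)&(f[...,1]<70)&(f[...,2]<70);m[:,:280]=0;m[:,380:]=0
ys,xs=np.nonzero(m);print(xs.min(),xs.max(),ys.min(),ys.max(),xs.mean(),ys.mean())
print("red bottom-disc",ray(p,(xs.mean(),ys.max()-(xs.max()-xs.min())/2),.076,o),"corners", [ray(p,c,.044,o).round(4) for c in[(326,142),(284,184),(367,186),(323,225)]])
print("jh",ray(p,(597,99),.054,o))
E
```

```text
t 9.58 pos [0.44   0.2327 0.1746] tx -9.8 z [ 0. -0. -1.] F [-0.4 -0.7 -1.1] w 0.704 g 0.0
313 333 186 204 323.65432098765433 193.59670781893004
red bottom-disc [0.44445229 0.22460579 0.076     ] corners [array([0.4827, 0.2153, 0.044 ]), array([0.4519, 0.2592, 0.044 ]), array([0.4371, 0.1847, 0.044 ]), array([0.4067, 0.2306, 0.044 ])]
jh [ 0.48238089 -0.0220357   0.054     ]
```

```bash
python3 -m jog '{"offset":[[0.0025,-0.008,0],[0,0,-0.03],[0,0,-0.03],[0,0,-0.03],[0,0,-0.02],[0,0,-0.012],[0,0,0],[0,0,0],[0,0,0]],"yaw":[0,0,0,0,0,0,0,0,0],"jaw":[0.3,0.3,0.3,0.3,0.3,0.3,0.3,0.3,0.3]}'
python3 - <<'E'
from h import *
st();p=manip.camera("wrist");save(p,"w4.png")
E
```

```text
clock: 10.38
position: [0.4435, 0.2251, 0.0539]
ee_rot: [0.996, -0.085, 0.001, -0.0]
ft_force: [0.6, -0.3, 0.1]
grip_width: 0.7
grasp_force: 0.0
t 10.38 pos [0.4435 0.2251 0.0539] tx -9.8 z [ 0.002  0.001 -1.   ] F [ 0.6 -0.3  0.1] w 0.7 g 0.0
```

View pics/w4.png

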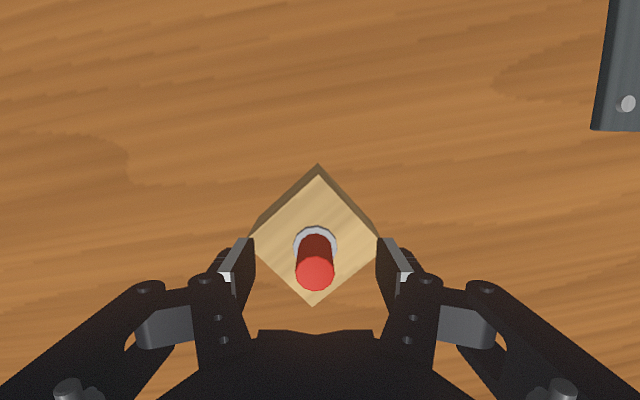

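The head top at (315,274) is centred between the fingers at (237,·) and (395,·). Now grip.

```bash
python3 - <<'E'
from h import *
o=manip.get_obs();p=manip.camera("wrist");print(ray(p,(315,274),.076,o)-o["position"])
E
python3 -m jog '{"offset":[[0,0,0],[0,0,0],[0,0,0],[0,0,0],[0,0,0],[0,0,0],[0,0,0],[0,0,0]],"yaw":[0,0,0,0,0,0,0,0],"jaw":[0.6,0.75,1,1,1,1,1,1]}' 50
```

```text
[-0.00013244 -0.0001566   0.02197333]
clock: 11.15
position: [0.4427, 0.2248, 0.053]
ee_rot: [0.996, -0.085, 0.0, 0.0]
ft_force: [-0.9, -0.3, 6.2]
grip_width: 0.188
grasp_force: 48.6
```

```bash
python3 -m jog '{"offset":[[0,0,0.015],[0,0,0.028],[0,0,0.028],[0,0,0.029],[0.005,-0.031,0],[0.005,-0.031,0],[0.005,-0.031,0],[0.005,-0.031,0],[0.005,-0.031,0],[0.005,-0.031,0],[0.005,-0.031,0],[0.0045,-0.031,0],[0,0,0],[0,0,-0.02],[0,0,-0.01],[0,0,0],[0,0,0],[0,0,0]],"yaw":[0,0,0,0,0,0,0,0,0,0,0,0,0,0,0,0,0,0],"jaw":[1,1,1,1,1,1,1,1,1,1,1,1,1,1,1,1,1,1]}'
python3 - <<'E'
from h import *
st();N=["pin","jaw_hole"]
p=tips("wrist",N);save(p,"w5.png");q=tips("scene",N)
cv2.imwrite("pics/s5.png",cv2.resize(q["frame"][180:290,290:420,::-1],None,fx=5,fy=5,interpolation=2))
E
```

```text
clock: 12.65
position: [0.4822, -0.0228, 0.123]
ee_rot: [0.996, -0.085, 0.0, -0.0]
ft_force: [0.6, -0.2, -0.2]
grip_width: 0.19
grasp_force: 49.4
t 12.65 pos [ 0.4822 -0.0228  0.123 ] tx -9.7 z [ 0.  0. -1.] F [ 0.6 -0.2 -0.2] w 0.19 g 49.4
wrist pin [([0.4845, -0.0228, 0.0764], 0.77), ([0.4773, -0.0201, 0.0505], 0.28)]
wrist jaw_hole [([0.48, -0.0214, 0.0514], 0.75), ([0.4849, -0.0239, 0.072], 0.55)]
scene pin [([0.4801, -0.0241, 0.0733], 0.63)]
scene jaw_hole [([0.4833, -0.0247, 0.0567], 0.79)]
```

View pics/w5.png

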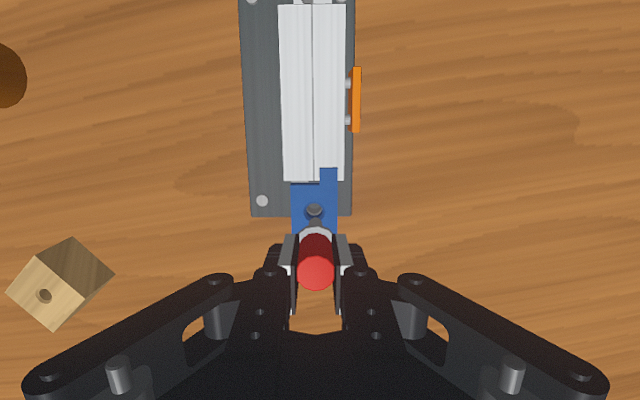

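View pics/s5.png

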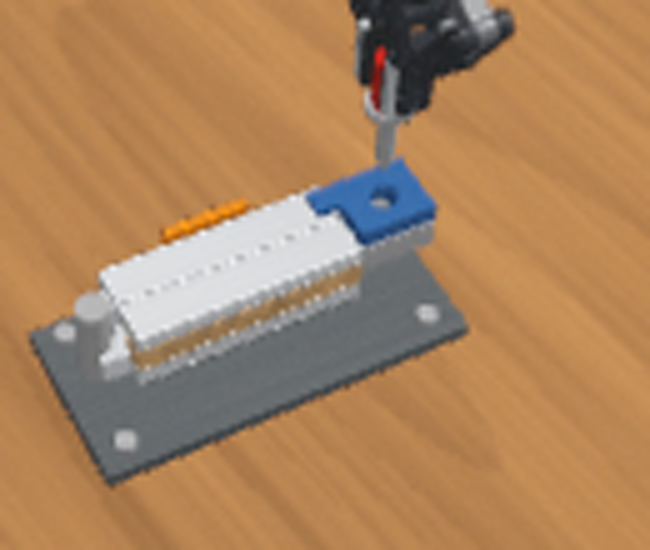

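Wrist: the hole is at (314,210) with the tip just in front of it. Scene crop: the hole is at (384,198) and the tip at (385,163), so they're nearly aligned. I'll check this numerically.

```bash
python3 - <<'E'
from h import *
o=st();p=manip.camera("wrist");q=manip.camera("scene")
print("wrist hole",ray(p,(314,210),.054,o)); 
cv2.imwrite("pics/w6.png",cv2.resize(p["frame"][150:300,230:400,::-1],None,fx=4,fy=4,interpolation=2))
print("scene hole",ray(q,(366.8,219.6),.054),"tip",[ray(q,(367,212.6),z).round(4) for z in(.070,.074,.078)])
print("head wrist",ray(p,(316,273),.147,o))
E
```

```text
t 12.95 pos [ 0.4822 -0.0232  0.1229] tx -9.8 z [ 0.001 -0.    -1.   ] F [-0.1 -0.1 -0.1] w 0.191 g 49.4
wrist hole [ 0.48356289 -0.02291225  0.054     ]
scene hole [ 0.48194512 -0.01806176  0.054     ] tip [array([ 0.4775, -0.0246,  0.07  ]), array([ 0.48 , -0.022,  0.074]), array([ 0.4824, -0.0195,  0.078 ])]
head wrist [ 0.48367046 -0.02407879  0.147     ]
```

View pics/w6.png

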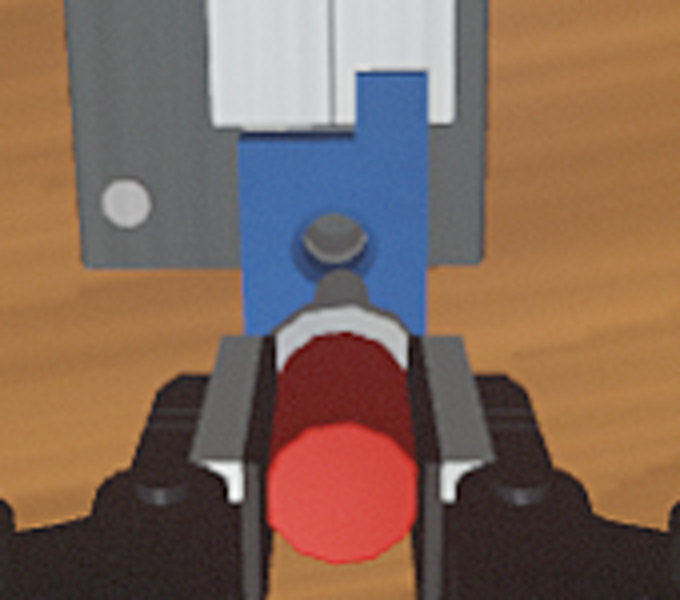

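```bash
python3 - <<'E'
from h import *
o=manip.get_obs();p=manip.camera("wrist")
print("hole",ray(p,(313.8,211.8),.054,o),"tip",ray(p,(315,219),.074,o),"collar",ray(p,(315.5,231),.117,o))
E
```

```text
hole [ 0.48218758 -0.02257537  0.054     ] tip [ 0.48331409 -0.0236456   0.074     ] collar [ 0.49121293 -0.02526063  0.117     ]
```

```bash
python3 -m jog '{"offset":[[-0.0008,0.0008,-0.01],[0,0,-0.005],[0,0,-0.003],[0,0,-0.003],[0,0,-0.002],[0,0,-0.002],[0,0,-0.002],[0,0,0]],"yaw":[0,0,0,0,0,0,0,0],"jaw":[1,1,1,1,1,1,1,1]}'
```

```text
clock: 13.77
position: [0.4811, -0.0225, 0.0952]
ee_rot: [0.996, -0.085, -0.0, 0.0]
ft_force: [0.2, -0.6, -0.6]
grip_width: 0.191
grasp_force: 49.4
```

```bash
python3 -m jog '{"offset":[[0,0,-0.003],[0,0,-0.003],[0,0,-0.003],[0,0,-0.003],[0,0,0]],"yaw":[0,0,0,0,0],"jaw":[1,1,1,1,1]}'
```

```text
clock: 14.18
position: [0.4809, -0.0225, 0.0828]
ee_rot: [0.996, -0.085, -0.0, 0.0]
ft_force: [0.4, 0.9, -0.7]
grip_width: 0.193
grasp_force: 49.4
```

```bash
python3 -m jog '{"offset":[[0,0,-0.004],[0,0,-0.004],[0,0,-0.004],[0,0,0]],"yaw":[0,0,0,0],"jaw":[1,1,1,1]}'
```

```text
clock: 14.52
position: [0.4808, -0.0225, 0.0707]
ee_rot: [0.996, -0.085, -0.0, -0.0]
ft_force: [-0.2, -0.3, -1.1]
grip_width: 0.191
grasp_force: 49.4
```

Both holes are passed freely. Now I'll seat the collar.

```bash
python3 -m jog '{"offset":[[0,0,-0.003],[0,0,-0.003],[0,0,-0.001],[0,0,-0.001],[0,0,-0.001],[0,0,0]],"yaw":[0,0,0,0,0,0],"jaw":[1,1,1,1,1,1]}'
```

```text
clock: 15.02
position: [0.4812, -0.0225, 0.063]
ee_rot: [0.996, -0.085, -0.0, 0.0]
ft_force: [-2.5, 1.6, 5.4]
grip_width: 0.191
grasp_force: 50.1
```

```bash
python3 -m jog '{"offset":[[0,0,-0.001],[0,0,-0.001],[0,0,0]],"yaw":[0,0,0],"jaw":[1,1,1]}'
```

```text
clock: 15.27
position: [0.4815, -0.0225, 0.0627]
ee_rot: [0.996, -0.085, 0.0, 0.001]
ft_force: [-13.4, -0.5, 29.4]
grip_width: 0.185
grasp_force: 52.8
```

```bash
python3 -m jog '{"offset":[[0,0,0.002],[0,0,0],[0,0,0],[0,0,0],[0,0,0.02],[0,0,0.035],[0,0,0.035],[0.0254,-0.0061,0],[0.0254,-0.0061,0],[0.0254,-0.0061,0],[0,0,0],[0,0,0]],"yaw":[0,0,0,0,0,0,0,0,0,0,0,0],"jaw":[0.8,0.5,0.4,0.4,0.4,0.2,0,0,0,0,0,0]}' 30
python3 - <<'E'
from h import *
o=st();N=["pin","pad_face","hinge","jaw_hole"]
p=tips("wrist",N);save(p,"w7.png");tips("scene",N)
E
```

```text
clock: 16.27
position: [0.5578, -0.0408, 0.1517]
ee_rot: [0.996, -0.086, -0.001, -0.0]
ft_force: [-1.5, 0.4, -0.3]
grip_width: 0.999
grasp_force: 0.0
t 16.27 pos [ 0.5578 -0.0408  0.1517] tx -9.8 z [-0.001  0.001 -1.   ] F [-1.5  0.4 -0.3] w 0.999 g 0.0
wrist pin [([0.48, -0.0249, 0.0122], 0.97)]
wrist pad_face [([0.5552, -0.0668, 0.0291], 0.57)]
wrist hinge [([0.6297, -0.0455, 0.0544], 0.72)]
wrist jaw_hole [([0.4787, -0.02, 0.0517], 0.86)]
scene pin [([0.4818, -0.0266, 0.0125], 0.6), ([0.4849, -0.0203, 0.0417], 0.36)]
scene pad_face [([0.5532, -0.0649, 0.0304], 0.57)]
scene hinge [([0.6294, -0.0463, 0.0546], 0.56)]
scene jaw_hole [([0.4831, -0.0235, 0.0577], 0.65)]
```

View pics/w7.png

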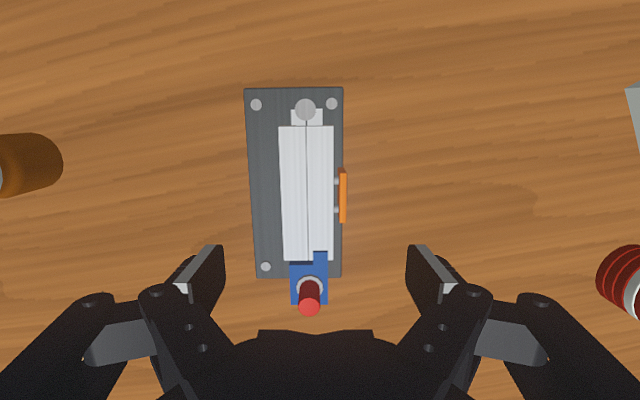

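The pin is seated (head at (309,306)), and pad and fixed bar (278–347) are centred between the fingers (mid 315). I'll descend and squeeze.

```bash
python3 -m jog '{"offset":[[0,0,-0.035],[0,0,-0.035],[0,0,-0.03],[0,0,-0.02],[0,0,-0.01],[0,0,-0.005],[0,0,0],[0,0,0]],"yaw":[0,0,0,0,0,0,0,0],"jaw":[0,0,0,0,0,0,0,0]}'
```

```text
clock: 17.43
position: [0.5583, -0.0408, 0.0187]
ee_rot: [0.996, -0.085, 0.001, 0.0]
ft_force: [1.3, -0.1, 1.0]
grip_width: 1.002
grasp_force: 0.0
```

```bash
python3 -m jog '{"offset":[[0,0,-0.002],[0,0,0],[0,0,0],[0,0,0],[0,0,0],[0,0,0],[0,0,0],[0,0,0],[0,0,0],[0,0,0],[0,0,0],[0,0,0]],"yaw":[0,0,0,0,0,0,0,0,0,0,0,0],"jaw":[0.2,0.3,0.4,0.5,1,1,1,1,1,1,1,1]}' 35
```

```text
clock: 18.43
position: [0.5589, -0.0371, 0.0175]
ee_rot: [0.996, -0.084, 0.001, -0.002]
ft_force: [-1.9, 11.4, 10.7]
grip_width: 0.575
grasp_force: 39.3
```

```bash
python3 -m jog '{"offset":[[0,0.0015,0.0005],[0,0.0015,0.0005],[0,0,0],[0,0,0],[0,0,0],[0,0,0]],"yaw":[0,0,0,0,0,0],"jaw":[1,1,1,1,1,1]}' 40
python3 - <<'E'
from h import *
o=st();N=["pin","pad_face","jaw_hole"]
p=tips("scene",N);tips("wrist",N)
cv2.imwrite("pics/s8.png",cv2.resize(p["frame"][140:280,270:420,::-1],None,fx=4,fy=4,interpolation=2))
E
```

```text
clock: 18.93
position: [0.5588, -0.037, 0.0176]
ee_rot: [0.996, -0.085, 0.001, -0.0]
ft_force: [3.8, 4.7, 5.6]
grip_width: 0.576
grasp_force: 43.7
t 18.93 pos [ 0.5588 -0.037   0.0176] tx -9.7 z [ 0.003  0.001 -1.   ] F [3.8 4.7 5.6] w 0.576 g 43.7
scene pin [([0.4804, -0.0228, 0.0106], 0.56)]
scene pad_face []
scene jaw_hole [([0.4832, -0.0236, 0.0565], 0.66), ([0.6282, -0.0507, 0.0552], 0.27)]
wrist pin []
wrist pad_face [([0.5571, -0.0611, 0.0297], 0.95)]
wrist jaw_hole []
```

View pics/s8.png

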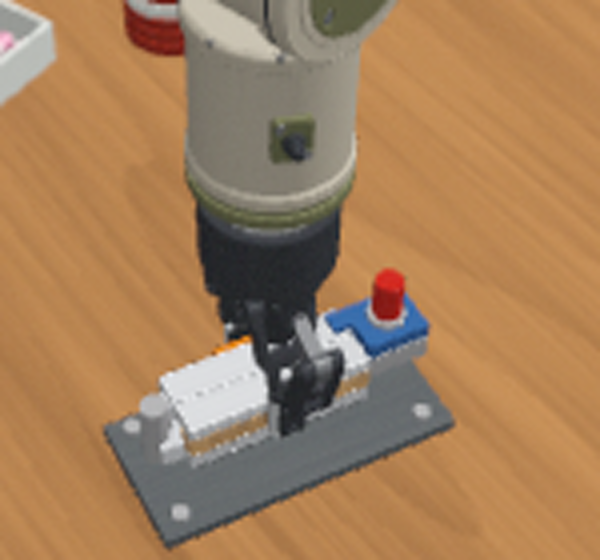

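The jaw is shut, the pin collar rests on the blue lug (head at crop (388,295)) and the pad is squeezed. The opening didn't change with more grip, so the pad is at its stop.

```bash
python3 -c "from workcell import manip; print(manip.hand_in())"
```

```text
the job is handed in; nothing more can be done
None
```

The job is handed in at about 19 s: clamp shut, locking pin fully home, and the orange pad held at its stop with about 40 N; the jar, discs and tray were not touched.

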